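# Put the latch bar away in the green parts drawer

## Task

Pull the drawer of the green chest all the way out to its stop, and put the iron latch bar away in it: lay it down on the drawer's floor rather than dropping it in. Leave the drawer fully out, the red drawer shut, and the other things on the bench where they are.

Things in the scene. Friction and masses are not known exactly. Their poses are not given: they have to be found in the camera images.
- green_drawer0 (a joint): how far the green chest's one drawer is out, m: 0 shut, 0.142 at its stop; may start a little open; stays where left, friction a few N. Inside, from the pull's point: floor 25 mm lower (22 above the bench), y -79 to +79, walls to 63 above the bench; fully out, the uncovered well runs x +56 to +191 (centre +123), beyond that the chest covers it
- green_drawer0_handle (a point): middle of the green drawer's pull (moves with it); -x is the way the drawer opens, y along the pull, z up. Round iron bar 11 mm thick, 100 long, 47 above the bench, 35 in front of the drawer front (29 finger room behind), on thin posts 42 either side. The green painted chest, 210 deep x 200 wide x 85 high, is fixed to the bench
- red_drawer0 (a joint): how far the red drawer is out, m: 0 shut; must stay shut
- red_drawer0_handle (a point): middle of the red drawer's pull (moves with it); -x is the way the drawer opens, y along the pull, z up. Round iron bar 11 mm thick, 100 long, 47 above the bench, 35 in front of the drawer front (29 finger room behind), on thin posts 42 either side. The red painted chest, 210 deep x 200 wide x 85 high, is fixed to the bench
- latch: wrought iron latch bar lying flat on the bench, dark, about 0.2 kg, 105 long (x) x 20 wide (y) x 12 high; round pivot boss 30 across at the -x end, crosspiece 26 wide at the +x end; origin on its underside, 2.5 mm towards +x from the middle of its length
- latch_mid (a point): point in the latch bar 6 mm above its underside, above the body's origin: where to grip it (20 mm wide there); a vise 140 mm high stands on the same side of the bench, over 120 mm farther to the left
- spring: flat round brass lock spring, 48 across x 8 high, lying loose; origin under its centre
- file: rat-tail file with wooden handle, 250 long along x, handle (24 thick) to -x, loose; origin on the bench under its middle
- key: big iron key 120 long along x, 8 thick, loose; origin on the bench under its middle
- tin: yellow tin, 64 across x 100 high, loose; origin under its centre
Mind the look-alikes: they are no part of the job. Leave any pink or white look-alike of the latch alone.

How it is judged:
By the outcome, as a careful person would: the job done as asked, in the order asked, and still so for the second after the job is handed in, with the robot touching nothing.
It also fails if it takes over 58 s, if anything falls off the work surface, if the arm or the gripper's body presses on something with over 40 N, if the wrist force passes 120 N, or if a joint passes its speed limit or range.

## Robot

A 7-joint arm with a two-finger parallel gripper is mounted at the origin on the work surface. World frame = base frame: x ahead of the robot, y to its left, z up, the work surface at z = 0. Lengths are in m, angles in rad, forces in N, time in s.
With the tool pointing down it reaches from about 0.425 to 0.925 m from the base axis. Payload 6.8 kg.
Tool frame: the origin (TCP) lies at the very end of the fingers, on their centre line; the grasp point (between the pads) lies 19 mm behind it; z points along the fingers, y is the line along which they close (so a half turn about z gives the same grasp; the last joint's range is limited). The gripper opens to 85 mm and grips with 20 to 120 N. Pads are 22 mm wide; open, the fingers measure 114 mm over their backs; the gripper's body (76 mm by 85 mm) begins 54 mm behind the grasp point. The pads swing forward as they close: fully open they stand 13 mm farther back than shut.
Start: joints at [1.006, 0.477, 0.022, 1.555, -0.011, 1.109, -0.083], TCP at [0.298, -0.606, 0.197] pointing down, gripper open.
Joint ranges: [-2.96, 2.96], [-0.34, 2.1], [-1.41, 1.46], [0.24, 2.44], [-1.37, 4.51], [0.17, 1.92], [-2.96, 2.96]. Speed limits (rad/s): [2.39, 2.39, 3.14, 3.14, 3.14, 3.14, 3.14].

## Interface

Orientations are given as a rotation vector (axis times angle).
In Python, from bench import r gives the robot as it stands. The module is installed in compiled form; this text tells all that it offers.
- The arm moves only by the tool servo_tool, never from a script. Its argument "commands" is a list of rows, each a list of 7 numbers: the turn, a rotation vector about the world's x, y, z in degrees, then the shift along the world's x, y, z in mm, then the closure, from 0 (fully open) to 1 (shut). A call has 1 to 5 rows; each row is the pose to reach, as a shift and turn from the pose commanded when the call began; what a row does not reach only later rows make up. A row lasts 1/12 s, in which the tool goes at most 41.7 mm and 7.16 degrees, less where a joint would pass 70% of its speed; a pose out of reach is approached as far as the arm can. A call with a gripper value outside its range is refused whole. The fingers move at their own pace and stop on an object; "force" is the grip in N (left out, the last holds). Time passes only in rows, so rows that repeat a pose let the fingers close. It gives the time, the measured TCP pose, the force, the opening and the grip force at its end, in the units of the state.
- r.get_obs(): the state, without advancing time (a new reading comes with each control period).
- r.grab_frame(name): name is "scene" or "top"; returns (picture, depth): 420x560x3 uint8, blue, green, red; 420x560 float32, m along the optical axis (not along the pixel's ray), 0 where there is no reading.
- r.camera_info(name): a dict with "vertical_fov" (degrees; the focal length in pixels is half the picture's height over the tangent of half this angle, whatever the lens; pixels are square), "cx", "cy" (the principal point, pixels), "cam_to_world" (4x4, takes a point from camera to world coordinates). Camera axes: x right, y up, looking along -z (the intrinsics and any distortion apply to the point x, -y, -z); pixel columns grow to the right and rows downward; lengths in m; the calibration is good to about 2 mm. A picture is of the moment at which its call begins. camera_info takes no time and is no camera call.
- r.hand_in(): hands the job in; it is judged then, once.
The state is a dict: "clock": time; "joints": joint angles; "qvel": joint speeds; "tau": joint torques, N m; "tcp_pos": TCP position; "orientation": TCP orientation; "contact_force": force on the tool from outside, world axes, zero at the start; "moment": the same for the moment, N m; "grip_width": finger opening in m; "gripper_force": force on a finger pad.
Only numpy, scipy, OpenCV 4.12 (cv2) and the standard library are available. Lean on these libraries where they do the work, as an engineer would, in place of code of your own. Each camera call takes 0.05 s, during which the arm holds its last target. There are 200 camera calls.

## Working session

There is one attempt and no reset: what is moved stays moved. The work goes in short steps, Python scripts to look and compute and a tool call to move; the robot and the scene stay as the last step left them, time stands still between calls to the robot, and variables do not carry over. Pictures are saved under pics/ and viewed, at most 12 in all, crops included, and the job is handed in when it is done.

Besides the shell and the picture viewer there is one more tool, called by a JSON object that holds its "name" and its "arguments". servo_tool: Moves the arm, as the interface text tells. Its arguments: {"type":"object","properties":{"commands":{"type":"array"},"force":{"type":"number"}},"required":["commands"]}

```bash
mkdir -p pics
cat > h.py <<'E'
import numpy as np, cv2
from bench import r
def cam(n):
    i=r.camera_info(n); f=210/np.tan(np.radians(i["vertical_fov"])/2); return i,f
def world(n,u,v,d):
    i,f=cam(n); p=np.array([(u-i["cx"])/f*d,-(v-i["cy"])/f*d,-d,1]); return (np.array(i["cam_to_world"])@p)[:3]
E
python3 - <<'E'
from h import *
for n in("top","scene"):
    p,d=r.grab_frame(n); cv2.imwrite(f"pics/{n}0.png",p); np.save(f"pics/{n}0.npy",d); print(n,r.camera_info(n))
o=r.get_obs(); print(o["tcp_pos"],o["orientation"],o["clock"])
E
```

```text
top {'vertical_fov': 52.061881040467405, 'cx': 275.4148784488764, 'cy': 210.9599756956564, 'cam_to_world': array([[ 6.04128624e-04,  9.81367010e-01, -1.92141682e-01,
         3.11312196e-01],
       [-9.99607051e-01, -4.79205602e-03, -2.76184577e-02,
        -5.37149612e-02],
       [-2.80245970e-02,  1.92082865e-01,  9.80978488e-01,
         1.11327330e+00],
       [ 0.00000000e+00,  0.00000000e+00,  0.00000000e+00,
         1.00000000e+00]])}
scene {'vertical_fov': 49.130327159415046, 'cx': 280.1894554669518, 'cy': 213.43149558203132, 'cam_to_world': array([[ 0.8312815 , -0.42839656,  0.35418561,  0.93447759],
       [ 0.55583815,  0.63621382, -0.5350476 , -0.66062316],
       [ 0.00387477,  0.64164505,  0.76699193,  0.96971693],
       [ 0.        ,  0.        ,  0.        ,  1.        ]])}
[ 0.29745949 -0.60526788  0.1962245 ] [-3.05846255e+00 -7.10980760e-01  8.18187789e-04] 0.1
```

View pics/top0.png

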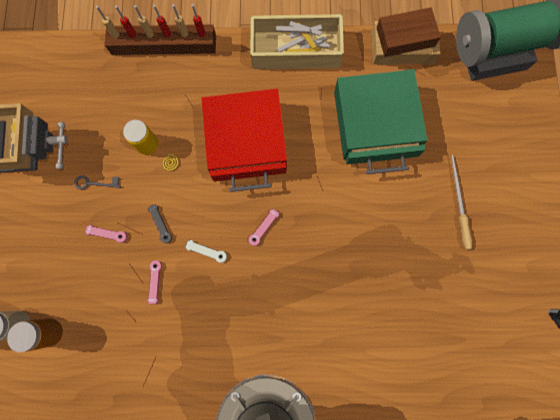

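View pics/scene0.png

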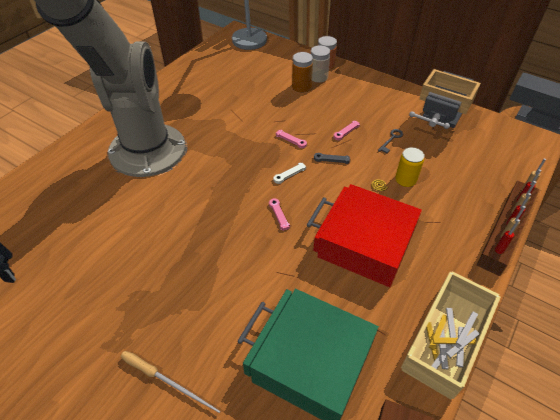

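The top view shows the green chest with its pull near (388,169) and the dark latch near (161,224), boss at about (166,238). The scene view confirms the latch as the dark bar near (332,158). I'll enlarge both.

Run:
```python
from h import *
p=cv2.imread("pics/top0.png")
a=cv2.resize(p[130:190,340:440],None,fx=6,fy=6,interpolation=cv2.INTER_CUBIC)
b=cv2.resize(p[195:255,130:200],None,fx=6,fy=6,interpolation=cv2.INTER_CUBIC)
b=cv2.copyMakeBorder(b,0,0,0,600-420,cv2.BORDER_CONSTANT)
cv2.imwrite("pics/crop1.png",cv2.resize(np.vstack([a,b]),(480,576)))
d=np.load("pics/top0.npy")
def P(u,v): print((u,v),world("top",u,v,d[v,u]).round(4))
# bench samples (depth consistency)
for q in[(300,350),(100,350),(50,250),(520,200),(310,60)]:P(*q)
# handle pixels: points with z 0.035..0.06 near pull
i,f=cam("top");V,U=np.mgrid[0:420,0:560]
C=np.stack([(U-i["cx"])/f*d,-(V-i["cy"])/f*d,-d,np.ones_like(d)],-1)@np.array(i["cam_to_world"]).T
W=C[...,:3];np.save("pics/W.npy",W)
def st(m,n):
    w=W[m];uv=np.stack([U[m],V[m]],1);print(n,len(w),w.mean(0).round(4),w.min(0).round(3),w.max(0).round(3))
    c,s,vt=np.linalg.svd(w[:,:2]-w[:,:2].mean(0),full_matrices=False);print(" axis",vt[0].round(3),np.degrees(np.arctan2(vt[0][1],vt[0][0])).round(1)); return w,vt
for n,(u0,u1,v0,v1) in dict(pull=(362,412,163,176),redpull=(225,274,180,193)).items():
    m=(U>=u0)&(U<u1)&(V>=v0)&(V<v1)&(W[...,2]>.042)&(W[...,2]<.06);st(m,n)
m=(U>145)&(U<176)&(V>200)&(V<246)&(p.max(2)<85)&(W[...,2]>.004);w,vt=st(m,"latch")
t=(w[:,:2]-w[:,:2].mean(0))@vt[0];print(t.min(),t.max())
```

```text
(300, 350) [ 0.178  -0.0835  0.0008]
(100, 350) [ 1.759e-01  4.179e-01 -1.000e-04]
(50, 250) [0.4274 0.5703 0.0014]
(520, 200) [ 0.556  -0.6624 -0.0027]
(310, 60) [ 0.9408 -0.1176  0.0392]
pull 210 [ 0.6276 -0.3053  0.0517] [ 0.617 -0.362  0.045] [ 0.645 -0.255  0.06 ]
 axis [ 0.061 -0.998] -86.5
redpull 212 [0.5841 0.0441 0.0515] [ 0.572 -0.013  0.044] [0.602 0.095 0.056]
 axis [ 0.073 -0.997] -85.8
latch 70 [0.4846 0.2687 0.0111] [0.447 0.249 0.004] [0.542 0.292 0.018]
 axis [-0.933 -0.359] -158.9
-0.06097423818791045 0.0393602248900631
```

View pics/crop1.png

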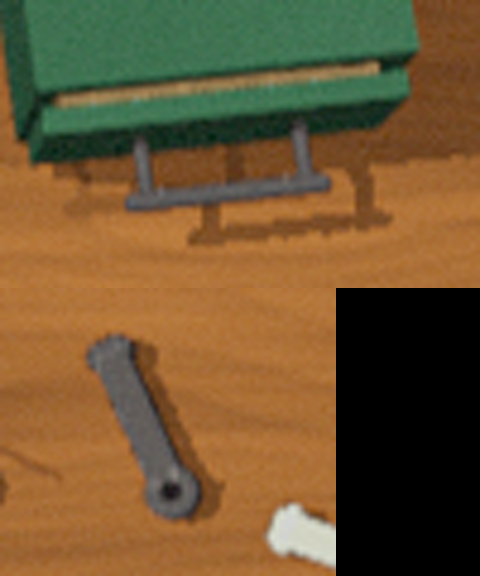

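The crop (scale 4.8) puts the pull ends at (366.5,172.3) and (408.5,168.1). The drawer is slightly open. The latch boss centre is at (165.8,237.5) and its crosspiece end at (152.9,205.8).

```bash
cat >> h.py <<'E'
def onz(n,u,v,z):
    c=world(n,u,v,0);k=world(n,u,v,1)-c; return c+k*(z-c[2])/k[2]
E
python3 - <<'E'
from h import *
from scipy.spatial.transform import Rotation as R
a=onz("top",366.5,172.3,.050);b=onz("top",408.5,168.1,.050)
print(a,b,(a+b)/2,np.linalg.norm(a-b)); e=a-b; yaw=np.degrees(np.arctan2(-e[0],e[1]));print("pull yaw",yaw)
c=onz("top",152.9,205.8,.010);bo=onz("top",165.8,237.5,.012);be=onz("top",166.5,243.1,.008)
u=(c-be)[:2];print(c,bo,be,"len",np.linalg.norm(u)); un=u/np.linalg.norm(u)
print("latch yaw",np.degrees(np.arctan2(u[1],u[0])), "mid",(c+be)[:2]/2+un*.0025, "fromboss",bo[:2]+un*(.055-.015))
W=np.load("pics/W.npy")
p=cv2.imread("pics/top0.png").astype(int)
g=(p[...,1]>p[...,2]+25)&(W[...,2]>.080)&(W[...,2]<.09);g[:, :330]=0;g[:,430:]=0;g[:65]=0
w=W[g][:,:2].astype(np.float32);print("chest top",cv2.minAreaRect(w))
o=r.get_obs();M=R.from_rotvec(o["orientation"]).as_matrix();print(M.round(3))
E
```

```text
[ 0.61890448 -0.25610446  0.05      ] [ 0.62919851 -0.36295129  0.05      ] [ 0.62405149 -0.30952787  0.05      ] 0.10734156896480437
pull yaw 5.503105079483341
[0.54288829 0.30133755 0.01      ] [0.45813493 0.26218789 0.012     ] [0.44399445 0.26076777 0.008     ] len 0.1068919939700942
latch yaw 22.30518376307513 mid [0.49575431 0.28200151] fromboss [0.49514195 0.27736949]
chest top ((0.777309775352478, -0.2935701012611389), (0.19485189020633698, 0.2013566792011261), 6.039294719696045)
[[ 0.897  0.441 -0.001]
 [ 0.441 -0.897  0.001]
 [-0.    -0.002 -1.   ]]
```

{"name": "servo_tool", "arguments": {"commands": [[0,0,4.6,22,20,0,0.3],[0,0,9.2,44,40,0,0.6],[0,0,13.8,66,60,0,0.68],[0,0,18.4,88,80,0,0.68],[0,0,23,110,100,0,0.68]], "force": 40}}

```text
clock: 0.52
tcp_pos: [0.4084, -0.5045, 0.1967]
orientation: [-2.854, -1.312, 0.0]
contact_force: [0.8, -0.3, 0.0]
grip_width: 0.0277
gripper_force: 0.0
```

{"name": "servo_tool", "arguments": {"commands": [[0,0,4.6,22,20,0,0.68],[0,0,9.2,44,40,0,0.68],[0,0,13.8,66,60,0,0.68],[0,0,18.4,88,80,0,0.68],[0,0,23,110,100,0,0.68]]}}

```text
clock: 0.93
tcp_pos: [0.5184, -0.4046, 0.1967]
orientation: [-2.535, -1.855, 0.0]
contact_force: [0.2, -1.3, 0.1]
grip_width: 0.0273
gripper_force: 0.0
```

{"name": "servo_tool", "arguments": {"commands": [[0,0,4.6,22,20,0,0.68],[0,0,9.2,44,40,0,0.68],[0,0,13.8,66,60,0,0.68],[0,0,18.4,88,80,0,0.68],[0,0,23.4,107,96,-50,0.68]]}}

```text
clock: 1.35
tcp_pos: [0.6273, -0.3119, 0.1669]
orientation: [2.095, 2.325, 0.01]
contact_force: [2.2, -0.2, 1.2]
grip_width: 0.0272
gripper_force: 0.0
```

{"name": "servo_tool", "arguments": {"commands": [[0,0,0,0,0,-20,0.68],[0,0,0,0,0,-40,0.68],[0,0,0,0,0,-60,0.68],[0,0,0,0,0,-60,0.68]]}}

```text
clock: 1.68
tcp_pos: [0.6166, -0.3126, 0.0945]
orientation: [-2.105, -2.321, 0.005]
contact_force: [-1.4, 0.3, -0.4]
grip_width: 0.027
gripper_force: 0.0
```

{"name": "servo_tool", "arguments": {"commands": [[0,0,0,8,3,-10,0.68],[0,0,0,8,3,-25,0.68],[0,0,0,8,3,-35,0.68],[0,0,0,8,3,-45,0.68],[0,0,0,8,3,-45,0.68]]}}

```text
clock: 2.1
tcp_pos: [0.6263, -0.3104, 0.0522]
orientation: [-2.109, -2.324, 0.002]
contact_force: [-1.4, 0.1, -0.2]
grip_width: 0.0275
gripper_force: 0.0
```

{"name": "servo_tool", "arguments": {"commands": [[0,0,0,0,0,-6,0.68],[0,0,0,0,0,-12,0.68],[0,0,0,0,0,-18,0.68],[0,0,0,0,0,-24,0.68],[0,0,0,0,0,-24,0.68]]}}

```text
clock: 2.52
tcp_pos: [0.627, -0.3106, 0.0294]
orientation: [-2.11, -2.325, 0.001]
contact_force: [-0.7, -0.3, 0.5]
grip_width: 0.0272
gripper_force: 0.0
```

{"name": "servo_tool", "arguments": {"commands": [[0,0,0,0,0,0,0.8],[0,0,0,0,0,0,0.9],[0,0,0,0,0,0,1],[0,0,0,0,0,0,1],[0,0,0,0,0,0,1]]}}

```text
clock: 2.93
tcp_pos: [0.6282, -0.3109, 0.0312]
orientation: [2.11, 2.326, 0.0]
contact_force: [-0.4, 0.3, -0.8]
grip_width: -0.0
gripper_force: 0.0
```

Run:
```python
from h import *
p,d=r.grab_frame("scene"); q,_=r.grab_frame("top")
a=cv2.resize(p[240:360,180:320],None,fx=4,fy=4,interpolation=cv2.INTER_CUBIC)[:, :]
b=cv2.resize(q[120:200,340:440],None,fx=2.4,fy=2.4,interpolation=cv2.INTER_CUBIC)
b=cv2.copyMakeBorder(b,0,480-b.shape[0],0,0,cv2.BORDER_CONSTANT)
cv2.imwrite("pics/c2.png",np.hstack([a,b]))
```

```text
(no output)
```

View pics/c2.png

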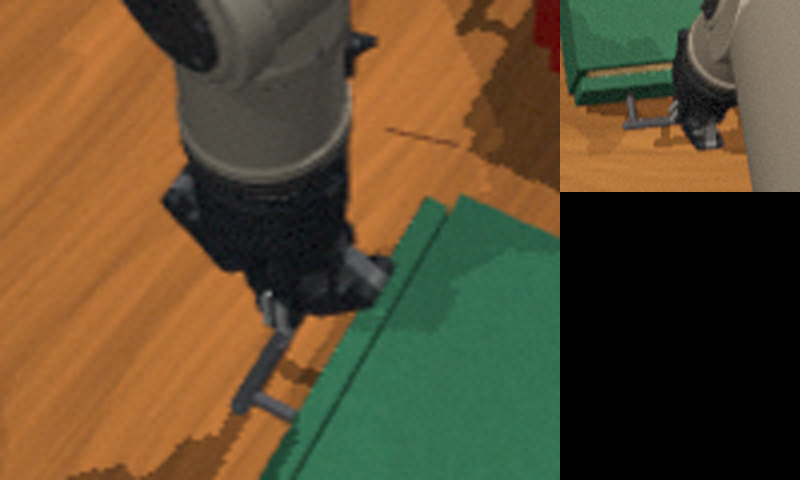

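The scene crop shows the bar coming out from under the fingers at about (290,335) in the crop. It doesn't show which side of the bar the pads closed on, so I'll measure with both cameras.

Run:
```python
from h import *
o=r.get_obs();print(o["tcp_pos"],o["grip_width"],o["gripper_force"],o["contact_force"])
def proj(n,P):
    i,f=cam(n);c=np.linalg.inv(np.array(i["cam_to_world"]))@np.r_[P,1];return (i["cx"]+f*c[0]/-c[2],i["cy"]-f*c[1]/-c[2])
t=o["tcp_pos"];u,v=proj("scene",t);print("tcp crop px",(u-180)*4,(v-240)*4)
# bar in current and initial scene
d0=np.load("pics/scene0.npy");p0=cv2.imread("pics/scene0.png");p,d=r.grab_frame("scene")
for n,dd in(("init",d0),("now",d)):
  i,f=cam("scene");V,U=np.mgrid[0:420,0:560]
  W=(np.stack([(U-i["cx"])/f*dd,-(V-i["cy"])/f*dd,-dd,np.ones_like(dd)],-1)@np.array(i["cam_to_world"]).T)[...,:3]
  m=(U>225)&(U<275)&(V>295)&(V<352)&(W[...,2]>.035)&(W[...,2]<.06)&(W[...,0]<.65)&(W[...,0]>.59)
  L=np.stack([(W-[.625,-.309,.047])@k for k in([.995,.099,0],[-.099,.995,0],[0,0,1])],-1)
  w=L[m&(abs(L[...,0])<.02)];print(n,len(w),np.percentile(w,[2,50,98],axis=0).round(4))
cv2.imwrite("pics/c3.png",np.hstack([cv2.resize(x[285:360,220:290],None,fx=5.6,fy=5.6,interpolation=cv2.INTER_CUBIC) for x in(p0,p)]))
for k in(-.05,0,.05):
  P=np.array([.625,-.309,.047])+k*np.array([-.099,.995,0]);u,v=proj("scene",P);print(k,(u-220)*5.6,(v-285)*5.6)
```

```text
[ 0.6280393  -0.31088773  0.0310125 ] -0.0002448073379520015 0.0 [-0.28713429  0.02346392 -0.30422638]
tcp crop px 284.99880057386497 343.4117874783967
init 272 [[-0.0013 -0.0525 -0.0013]
 [ 0.0051 -0.0044  0.0031]
 [ 0.0181  0.0508  0.0069]]
now 139 [[-0.0013 -0.0539 -0.0014]
 [ 0.0057 -0.0331  0.0035]
 [ 0.0168 -0.0018  0.007 ]]
-0.05 102.9010494970315 308.93630655338274
0 169.736786766265 202.49481514793428
0.05 232.90414182512242 101.89552866864187
```

View pics/c3.png

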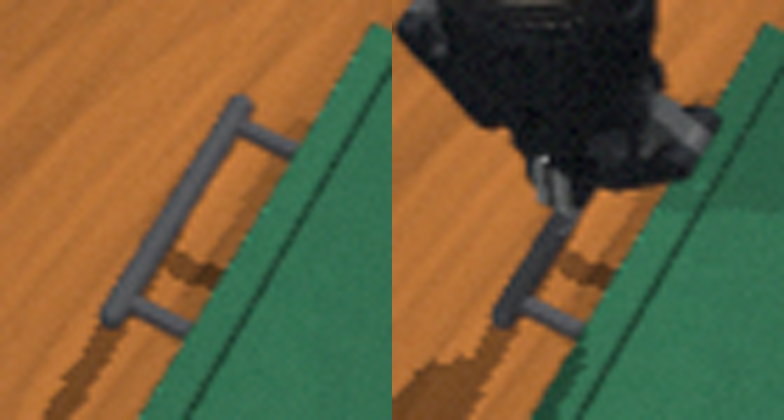

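The bar and the fingertip line up in the picture, yet the gripper reads fully shut. I'll check the 3D positions of the fingertip from depth.

Run:
```python
from h import *
p,dd=r.grab_frame("scene")
i,f=cam("scene");V,U=np.mgrid[0:420,0:560]
W=(np.stack([(U-i["cx"])/f*dd,-(V-i["cy"])/f*dd,-dd,np.ones_like(dd)],-1)@np.array(i["cam_to_world"]).T)[...,:3]
L=np.stack([(W-[.628,-.311,0])@k for k in([.995,.099,0],[-.099,.995,0],[0,0,1])],-1)*1000
for v in range(305,334,2): print(v,[(u,*L[v,u].round().astype(int),int(p[v,u].mean())) for u in range(243,259,2)])
o=r.get_obs();print(o["grip_width"],o["gripper_force"],o["moment"])
```

```text
305 [(243, np.int64(-5), np.int64(-14), np.int64(143), 23), (245, np.int64(-4), np.int64(-9), np.int64(136), 20), (247, np.int64(7), np.int64(-18), np.int64(160), 23), (249, np.int64(13), np.int64(-19), np.int64(168), 18), (251, np.int64(18), np.int64(-19), np.int64(171), 23), (253, np.int64(20), np.int64(-15), np.int64(168), 18), (255, np.int64(21), np.int64(-9), np.int64(158), 18), (257, np.int64(26), np.int64(-11), np.int64(166), 23)]
307 [(243, np.int64(-4), np.int64(-16), np.int64(139), 15), (245, np.int64(-3), np.int64(-11), np.int64(132), 19), (247, np.int64(-6), np.int64(-1), np.int64(113), 29), (249, np.int64(10), np.int64(-15), np.int64(151), 17), (251, np.int64(17), np.int64(-18), np.int64(161), 19), (253, np.int64(17), np.int64(-12), np.int64(151), 20), (255, np.int64(21), np.int64(-11), np.int64(153), 23), (257, np.int64(26), np.int64(-10), np.int64(156), 20)]
309 [(243, np.int64(-9), np.int64(-10), np.int64(117), 24), (245, np.int64(-3), np.int64(-11), np.int64(124), 24), (247, np.int64(-3), np.int64(-5), np.int64(114), 20), (249, np.int64(10), np.int64(-16), np.int64(1
[... 4767 characters left out ...]
, 64), (251, np.int64(-3), np.int64(1), np.int64(1), 76), (253, np.int64(0), np.int64(5), np.int64(-3), 75), (255, np.int64(4), np.int64(7), np.int64(-3), 111), (257, np.int64(9), np.int64(8), np.int64(-1), 86)]
333 [(243, np.int64(-1), np.int64(-31), np.int64(52), 57), (245, np.int64(2), np.int64(-29), np.int64(51), 54), (247, np.int64(6), np.int64(-26), np.int64(49), 53), (249, np.int64(-5), np.int64(-4), np.int64(-1), 112), (251, np.int64(-1), np.int64(-3), np.int64(0), 73), (253, np.int64(3), np.int64(0), np.int64(-2), 73), (255, np.int64(7), np.int64(2), np.int64(0), 63), (257, np.int64(11), np.int64(4), np.int64(-1), 53)]
0.00023786058993876941 0.0 [-0.02713885  0.00467643 -0.01654932]
```

Depth shows the shut fingertips ending at z≈0.068, above the bar top at about 0.052, while the reported TCP z is 0.031. The reported height reads about 37 mm low, so the pads closed in the air above the bar. I'll reopen, go lower in steps, and check the tip height with the camera.

{"name": "servo_tool", "arguments": {"commands": [[0,0,0,0,0,0,0.68],[0,0,0,0,0,0,0.68],[0,0,0,0,0,-5,0.68],[0,0,0,0,0,-10,0.68],[0,0,0,0,0,-10,0.68]]}}

```text
clock: 3.55
tcp_pos: [0.6269, -0.3105, 0.0192]
orientation: [-2.109, -2.325, 0.001]
contact_force: [-1.0, 0.0, -0.1]
grip_width: 0.0275
gripper_force: 0.0
```

```bash
cat >> h.py <<'E'
def cloud(n):
    p,dd=r.grab_frame(n)
    i,f=cam(n);V,U=np.mgrid[0:420,0:560]
    W=(np.stack([(U-i["cx"])/f*dd,-(V-i["cy"])/f*dd,-dd,np.ones_like(dd)],-1)@np.array(i["cam_to_world"]).T)[...,:3]
    return p,W,U,V
def proj(n,P):
    i,f=cam(n);c=np.linalg.inv(np.array(i["cam_to_world"]))@np.r_[P,1];return (i["cx"]+f*c[0]/-c[2],i["cy"]-f*c[1]/-c[2])
E
python3 - <<'E'
from h import *
o=r.get_obs();print(o["tcp_pos"],o["grip_width"],o["contact_force"])
p,W,U,V=cloud("scene")
cv2.imwrite("pics/c4.png",cv2.resize(p[275:350,215:295],None,fx=7,fy=7,interpolation=cv2.INTER_CUBIC))
E
```

```text
[ 0.626935   -0.31048503  0.01924752] 0.02752942211623023 [-0.98561092  0.00843873 -0.12576171]
```

View pics/c4.png

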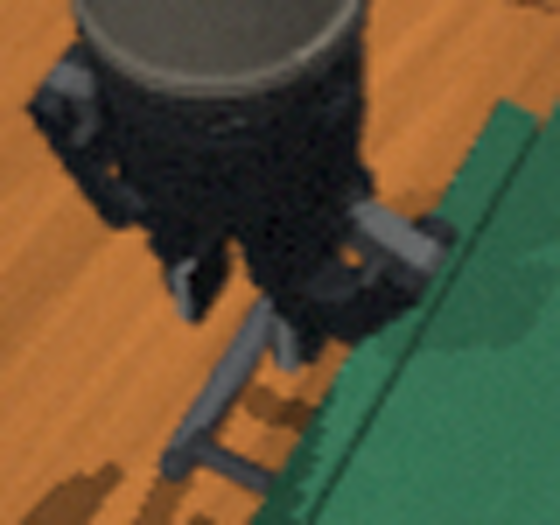

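The two tips now straddle the bar, at crop (185,315) and (290,365). I'll read the tip and knuckle heights from depth.

Run:
```python
from h import *
p,W,U,V=cloud("scene")
L=np.stack([(W-[.627,-.3105,0])@k for k in([.995,.099,0],[-.099,.995,0],[0,0,1])],-1)*1000
m=(p.max(2)<130)&(abs(L[...,1])<60)&(abs(L[...,0])<75)&(L[...,2]>56)&(L[...,2]<170)&(U>210)&(U<290)&(V<345)&~((p[...,1].astype(int)>p[...,2]+15))
for z in range(56,150,6):
    q=L[m&(L[...,2]>=z)&(L[...,2]<z+6)]
    if len(q): print(z,len(q),"x",np.percentile(q[:,0],[0,10,50,90,100]).round(),"y",np.percentile(q[:,1],[5,95]).round())
for cx,cy in((185,305),(195,300),(282,350),(290,358),(300,345),(440,250),(400,240)):
    u,v=215+cx/7,275+cy/7; print((cx,cy),L[int(v),int(u)].round())
```

```text
56 15 x [-18. -14. -12.  21.  22.] y [-10.   7.]
62 20 x [-24. -16. -13.  27.  27.] y [-10.   4.]
68 24 x [-24. -19.  15.  27.  37.] y [-11.   7.]
74 23 x [-26. -18. -13.  25.  28.] y [-10.   8.]
80 22 x [-19. -17. -12.  28.  29.] y [-10.   6.]
86 20 x [-17. -15. -13.  21.  28.] y [-11.   5.]
92 13 x [-32. -25. -15.  28.  31.] y [-12.   3.]
98 32 x [-41. -32. -14.  28.  31.] y [-13.  10.]
104 81 x [-46. -37.  26.  36.  44.] y [-13.   8.]
110 35 x [-50. -42. -13.  41.  46.] y [-12.   2.]
116 35 x [-50. -41.  24.  44.  51.] y [-16.  -1.]
122 47 x [-56. -47.  17.  49.  55.] y [-16.  -4.]
128 49 x [-58. -51. -16.  48.  54.] y [-16.  -5.]
134 31 x [-60. -54.  -9.  56.  59.] y [-17.  -7.]
140 55 x [-57. -52.  22.  51.  63.] y [-16.  -3.]
146 86 x [-64. -59.  23.  64.  66.] y [-18.   8.]
(185, 305) [-17. -10.  69.]
(195, 300) [-14. -10.  76.]
(282, 350) [ 18. -10.  69.]
(290, 358) [ 21. -11.  68.]
(300, 345) [21. -7. 71.]
(440, 250) [ 63.   4. 151.]
(400, 240) [ 55.  -1. 156.]
```

Real tip height is about 0.058, so the reported height is about 38 mm low. The fingers are well centred on the bar. I'll descend 19 mm, which keeps the knuckles above the drawer front, and then grip.

{"name": "servo_tool", "arguments": {"commands": [[0,0,0,1,0,-5,0.68],[0,0,0,1,0,-10,0.68],[0,0,0,1,0,-15,0.68],[0,0,0,1,0,-19,0.68],[0,0,0,1,0,-19,0.68]]}}

```text
clock: 4.07
tcp_pos: [0.628, -0.3105, 0.0004]
orientation: [-2.109, -2.325, 0.001]
contact_force: [-0.6, -0.3, -0.5]
grip_width: 0.0275
gripper_force: 0.0
```

{"name": "servo_tool", "arguments": {"commands": [[0,0,0,0,0,0,0.75],[0,0,0,0,0,0,0.85],[0,0,0,0,0,0,1],[0,0,0,0,0,0,1],[0,0,0,0,0,0,1]]}}

```text
clock: 4.48
tcp_pos: [0.629, -0.3109, 0.002]
orientation: [2.111, 2.327, 0.0]
contact_force: [-0.4, -1.1, 0.3]
grip_width: 0.0095
gripper_force: 39.0
```

Gripped at 39 N. Now I'll pull.

{"name": "servo_tool", "arguments": {"commands": [[0,0,0,-6,-0.6,0,1],[0,0,0,-18,-1.8,0,1],[0,0,0,-30,-3,0,1],[0,0,0,-42,-4.2,0,1],[0,0,0,-54,-5.4,0,1]]}}

```text
clock: 4.9
tcp_pos: [0.5746, -0.3166, 0.002]
orientation: [2.11, 2.326, 0.001]
contact_force: [1.2, -1.0, -2.8]
grip_width: 0.0093
gripper_force: 39.7
```

{"name": "servo_tool", "arguments": {"commands": [[0,0,0,-12,-1.2,0,1],[0,0,0,-24,-2.4,0,1],[0,0,0,-36,-3.6,0,1],[0,0,0,-48,-4.8,0,1],[0,0,0,-58,-5.8,0,1]]}}

```text
clock: 5.32
tcp_pos: [0.5157, -0.3228, 0.002]
orientation: [2.111, 2.326, -0.001]
contact_force: [1.2, -2.5, -2.5]
grip_width: 0.0093
gripper_force: 39.7
```

{"name": "servo_tool", "arguments": {"commands": [[0,0,0,-5,-0.5,0,1],[0,0,0,-10,-1,0,1],[0,0,0,-13,-1.3,0,1],[0,0,0,-15,-1.5,0,1],[0,0,0,-17,-1.7,0,1]]}}

```text
clock: 5.73
tcp_pos: [0.5002, -0.3244, 0.0019]
orientation: [2.11, 2.326, -0.0]
contact_force: [0.8, -5.1, -2.8]
grip_width: 0.0091
gripper_force: 39.7
```

{"name": "servo_tool", "arguments": {"commands": [[0,0,0,-2,-0.2,0,1],[0,0,0,-4,-0.4,0,1],[0,0,0,-5,-0.5,0,1]]}}

```text
clock: 5.98
tcp_pos: [0.4951, -0.3249, 0.0019]
orientation: [2.11, 2.326, -0.0]
contact_force: [1.0, -5.5, -4.2]
grip_width: 0.0092
gripper_force: 39.7
```

{"name": "servo_tool", "arguments": {"commands": [[0,0,0,-2,0,0,1],[0,0,0,-4,0,0,1],[0,0,0,-5,0,0,1]]}}

```text
clock: 6.23
tcp_pos: [0.4923, -0.3253, 0.002]
orientation: [2.107, 2.323, 0.003]
contact_force: [9.1, -6.7, -12.0]
grip_width: 0.0094
gripper_force: 38.9
```

{"name": "servo_tool", "arguments": {"commands": [[0,0,0,-1,0,0,1],[0,0,0,-2,0,0,1],[0,0,0,-2,0,0,1]]}}

```text
clock: 6.48
tcp_pos: [0.4924, -0.3253, 0.002]
orientation: [2.105, 2.322, 0.006]
contact_force: [11.7, -7.7, -15.1]
grip_width: 0.0091
gripper_force: 38.9
```

At the stop: force is rising and the drawer is no longer moving. I'll relax, release and rise.

{"name": "servo_tool", "arguments": {"commands": [[0,0,0,3,0,0,1],[0,0,0,3.5,0,0,0.85],[0,0,0,3.5,0,0,0.68],[0,0,0,3.5,0,0,0.66],[0,0,0,3.5,0,0,0.66]]}}

```text
clock: 6.9
tcp_pos: [0.4912, -0.3233, 0.0017]
orientation: [-2.109, -2.327, -0.001]
contact_force: [0.1, -0.5, -0.3]
grip_width: 0.0291
gripper_force: 0.0
```

{"name": "servo_tool", "arguments": {"commands": [[0,0,0,0,0,10,0.66],[0,0,0,0,0,25,0.66],[0,0,0,0,0,50,0.66],[0,0,0,0,0,80,0.66],[0,0,0,0,0,110,0.5]]}}

```text
clock: 7.32
tcp_pos: [0.4908, -0.3236, 0.1133]
orientation: [-2.11, -2.326, -0.0]
contact_force: [0.7, 0.1, 0.0]
grip_width: 0.0396
gripper_force: 0.0
```

Run:
```python
from h import *
o=r.get_obs();print(o["tcp_pos"],o["orientation"],o["contact_force"],o["joints"])
p,W,U,V=cloud("scene")
L=np.stack([(W-[.492,-.325,0])@k for k in([.995,.099,0],[-.099,.995,0],[0,0,1])],-1)*1000
for n,lo,hi in(("bar",42,57),("rim",58,70),("floor",16,28)):
    m=(abs(L[...,1])<105)&(L[...,0]>-20)&(L[...,0]<200)&(L[...,2]>lo)&(L[...,2]<hi)
    q=L[m&((abs(L[...,0])<12) if n=="bar" else (L[...,0]>20))];print(n,len(q),np.percentile(q,[2,50,98],axis=0).round())
cv2.imwrite("pics/s5.png",p)
```

```text
[ 0.490845   -0.32362538  0.11332844] [-2.10963686e+00 -2.32617733e+00 -1.24124797e-04] [0.68541623 0.12432902 0.04043088] [ 0.74299244  0.45114483 -0.34382585  1.82732499  0.1887204   0.8962905
  0.4099368 ]
bar 234 [[ -3. -51.  45.]
 [  3.  -2.  51.]
 [  9.  53.  55.]]
rim 832 [[ 38. -94.  59.]
 [ 57. -15.  63.]
 [184.  88.  70.]]
floor 3384 [[ 57. -82.  18.]
 [117.   4.  21.]
 [175.  81.  26.]]
```

View pics/s5.png

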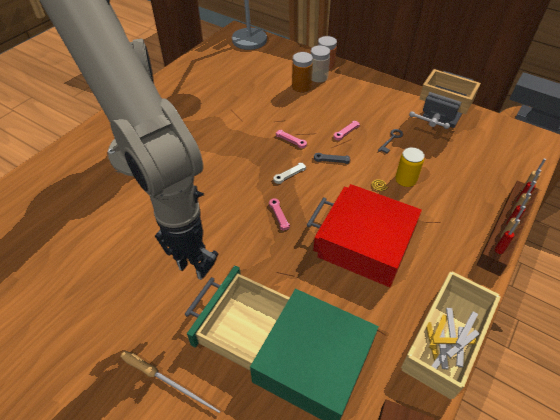

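The scene view shows the green drawer fully out, the red one shut, and the other things untouched. I'm moving to hover over the latch.

{"name": "servo_tool", "arguments": {"commands": [[0,0,-3.7,0,30,5,0.4],[0,0,-7.3,0,60,10,0.4],[0,0,-11,0,90,15,0.4],[0,0,-14.7,0,120,20,0.4],[0,0,-18.3,0,150,20,0.4]]}}

```text
clock: 7.78
tcp_pos: [0.4918, -0.1729, 0.1334]
orientation: [2.456, 1.956, 0.002]
contact_force: [0.5, 1.1, 0.3]
grip_width: 0.0512
gripper_force: 0.0
```

{"name": "servo_tool", "arguments": {"commands": [[0,0,-3.7,0,30,0,0.4],[0,0,-7.3,0,60,0,0.4],[0,0,-11,0,90,0,0.4],[0,0,-14.7,0,120,0,0.4],[0,0,-18.3,0,150,0,0.4]]}}

```text
clock: 8.2
tcp_pos: [0.4911, -0.0227, 0.1325]
orientation: [2.737, 1.542, 0.001]
contact_force: [1.0, 0.4, 0.1]
grip_width: 0.0512
gripper_force: 0.0
```

{"name": "servo_tool", "arguments": {"commands": [[0,0,-3.7,0,30,0,0.4],[0,0,-7.3,0,60,0,0.4],[0,0,-11,0,90,0,0.4],[0,0,-14.7,0,120,0,0.4],[0,0,-18.3,0,150,0,0.4]]}}

```text
clock: 8.62
tcp_pos: [0.491, 0.1273, 0.1325]
orientation: [2.947, 1.087, 0.001]
contact_force: [0.7, 0.5, -0.0]
grip_width: 0.0513
gripper_force: 0.0
```

{"name": "servo_tool", "arguments": {"commands": [[0,0,-3.7,0,30,0,0.4],[0,0,-7.3,0,60,0,0.4],[0,0,-11,0,90,0,0.4],[0,0,-14.7,0,115,0,0.4],[0,0,-18.3,0,120,0,0.4]]}}

```text
clock: 9.03
tcp_pos: [0.4903, 0.2518, 0.1328]
orientation: [-3.078, -0.613, -0.002]
contact_force: [-0.5, 0.9, 1.1]
grip_width: 0.051
gripper_force: 0.0
```

Run:
```python
from h import *
from scipy.spatial.transform import Rotation as R
o=r.get_obs();M=R.from_rotvec(o["orientation"]).as_matrix();print(o["tcp_pos"],"yaw y",np.degrees(np.arctan2(M[1,1],M[0,1])),M[2].round(3),o["joints"].round(2))
p,W,U,V=cloud("scene");p=cv2.imread("pics/s5.png").astype(int)
m=((U>308)&(U<356)&(V>148)&(V<168)&(p.max(2)<105)&(p.max(2)-p.min(2)<35)).astype(np.uint8)
n,lab,st,c=cv2.connectedComponentsWithStats(m);k=1+st[1:,4].argmax();m=lab==k
P=np.array([onz("scene",u,v,.012)[:2] for u,v in zip(U[m],V[m])])
print(st[k],cv2.minAreaRect(P.astype(np.float32)*1000))
cv2.imwrite("pics/c6.png",cv2.resize(r.grab_frame("scene")[0][90:210,260:400],None,fx=4.5,fy=4.5,interpolation=cv2.INTER_CUBIC))
```

```text
[0.49025627 0.2517822  0.13280809] yaw y -67.45773504875712 [ 0.002 -0.003 -1.   ] [-0.31  0.37 -0.34  1.9   0.15  0.89 -1.9 ]
[314 153  36  11 246] ((498.9429016113281, 276.1871032714844), (106.1080322265625, 36.19169235229492), 28.093015670776367)
```

View pics/c6.png

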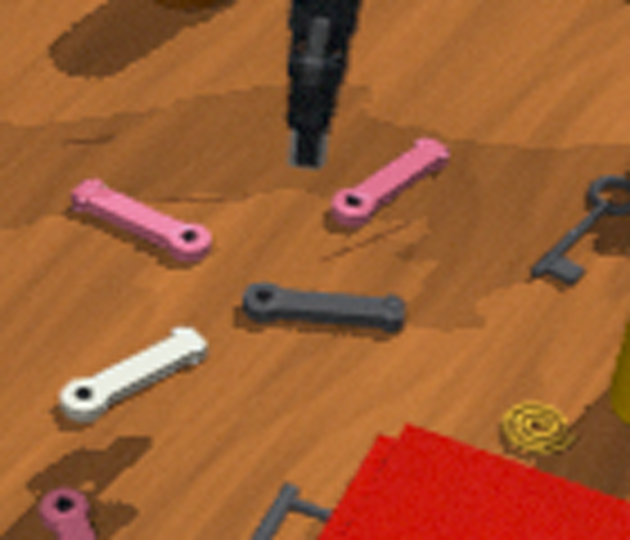

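The dark latch is clear, boss hole at crop (263,297) and crosspiece at (392,313). The gripper tip is above and behind it. I'll cross-check latch pose and true tip position.

Run:
```python
from h import *
b=onz("scene",260+263/4.5,90+297/4.5,.012);c=onz("scene",260+405/4.5,90+310/4.5,.010);u=(c-b)[:2];L=np.linalg.norm(u);un=u/L
print(b,c,L,np.degrees(np.arctan2(un[1],un[0])),"mid",b[:2]+un*.040)
o=r.get_obs()
for dz in(0,.02,.038): print(dz,[(np.array(proj("scene",o["tcp_pos"]+[0,0,dz]))-[260,90])*4.5])
```

```text
[0.46218914 0.26138667 0.012     ] [0.54692293 0.30578939 0.01      ] 0.09566304041978194 27.65571680651539 mid [0.49761925 0.27995297]
0 [array([304.60616168, 184.04573079])]
0.02 [array([307.31358538, 158.67503619])]
0.038 [array([309.80678943, 135.31174852])]
```

{"name": "servo_tool", "arguments": {"commands": [[0,0,3.5,6,28,0,0.4],[0,0,3.5,6,28,-30,0.4],[0,0,3.5,6,28,-65,0.4],[0,0,3.5,6,28,-100,0.4],[0,0,3.5,6,28,-120,0.4]]}}

```text
clock: 9.55
tcp_pos: [0.496, 0.2709, 0.0089]
orientation: [3.06, 0.704, -0.006]
contact_force: [-0.2, -0.4, -0.1]
grip_width: 0.0515
gripper_force: 0.0
```

{"name": "servo_tool", "arguments": {"commands": [[0,0,0,0,0,0,0.4],[0,0,0,0,0,0,0.4]]}}

```text
clock: 9.72
tcp_pos: [0.4971, 0.2721, 0.0115]
orientation: [3.061, 0.703, -0.003]
contact_force: [0.7, 0.0, 0.3]
grip_width: 0.0512
gripper_force: 0.0
```

Run:
```python
from h import *
p,W,U,V=cloud("scene")
cv2.imwrite("pics/c7.png",cv2.resize(p[100:190,280:385],None,fx=6,fy=6,interpolation=cv2.INTER_CUBIC))
t=r.get_obs()["tcp_pos"];print(t)
k=np.array([[.438,-.899,0],[.899,.438,0],[0,0,1]])
L=((W-[t[0],t[1],0])@k.T)*1000
m=(abs(L[...,1])<25)&(abs(L[...,0])<60)&(L[...,2]>18)&(L[...,2]<130)&(p.max(2)<140)&(U>280)&(U<385)
for z in range(18,90,6):
    q=L[m&(L[...,2]>=z)&(L[...,2]<z+6)]
    if len(q): print(z,len(q),"x",np.percentile(q[:,0],[0,10,50,90,100]).round(),"y",np.percentile(q[:,1],[5,95]).round())
```

```text
[0.49815101 0.27315498 0.01283396]
42 1 x [28. 28. 28. 28. 28.] y [-9. -9.]
48 4 x [30. 30. 31. 33. 34.] y [-6.  8.]
54 9 x [28. 31. 35. 37. 38.] y [-10.   8.]
60 10 x [29. 30. 35. 39. 39.] y [-10.   7.]
66 12 x [32. 32. 37. 40. 40.] y [-9.  9.]
72 11 x [30. 32. 37. 41. 41.] y [-10.   4.]
78 3 x [-27. -14.  37.  38.  38.] y [-5.  7.]
```

View pics/c7.png

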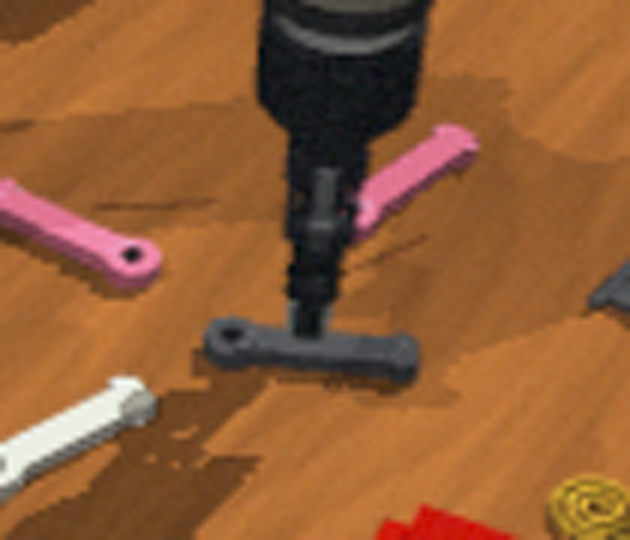

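Front fingertip is just above and beside the latch, at z≈0.047. Lowering carefully.

{"name": "servo_tool", "arguments": {"commands": [[0,0,0,0,2,-8,0.4],[0,0,0,0,4,-16,0.4],[0,0,0,-1,5,-22,0.4],[0,0,0,-1,5,-28,0.4],[0,0,0,-1,5,-28,0.4]]}}

```text
clock: 10.18
tcp_pos: [0.4956, 0.2784, -0.0173]
orientation: [3.061, 0.704, -0.003]
contact_force: [0.7, -0.5, 1.0]
grip_width: 0.051
gripper_force: 0.0
```

{"name": "servo_tool", "arguments": {"commands": [[0,0,0,0,0,0,0.4],[0,0,0,0,0,0,0.4]]}}

```text
clock: 10.35
tcp_pos: [0.4965, 0.2788, -0.0162]
orientation: [3.062, 0.703, 0.0]
contact_force: [0.1, -0.8, 0.3]
grip_width: 0.0514
gripper_force: 0.0
```

Run:
```python
from h import *
p,W,U,V=cloud("scene")
t=r.get_obs()["tcp_pos"];print(t)
k=np.array([[.438,-.899,0],[.899,.438,0],[0,0,1]])
L=((W-[t[0],t[1],0])@k.T)*1000
m=(abs(L[...,1])<16)&(abs(L[...,0])<60)&(L[...,2]>5)&(L[...,2]<130)&(p.max(2)<140)&(U>280)&(U<385)
for z in range(5,50,5):
    q=L[m&(L[...,2]>=z)&(L[...,2]<z+5)]
    if len(q): print(z,len(q),"x",np.percentile(q[:,0],[0,10,50,90,100]).round(),"y",np.percentile(q[:,1],[5,95]).round())
```

```text
[ 0.49661816  0.27884428 -0.01598582]
5 5 x [-9. -3.  9. 17. 21.] y [-15.  15.]
10 13 x [-5. -4.  4. 10. 12.] y [-16.  15.]
15 1 x [10. 10. 10. 10. 10.] y [-15. -15.]
20 7 x [28. 28. 31. 32. 32.] y [-9.  9.]
25 3 x [29. 30. 35. 36. 36.] y [-5.  8.]
30 5 x [33. 34. 37. 39. 39.] y [-8.  5.]
35 11 x [32. 32. 37. 41. 42.] y [-8.  8.]
40 11 x [31. 31. 35. 40. 42.] y [-10.  11.]
45 6 x [32. 34. 37. 40. 41.] y [-7.  4.]
```

{"name": "servo_tool", "arguments": {"commands": [[0,0,0,0,0,0,0.55],[0,0,0,0,0,0,0.55],[0,0,0,1,-1,-3,0.55],[0,0,0,1,-1,-6,0.55],[0,0,0,1,-1,-8,0.55]]}}

```text
clock: 10.82
tcp_pos: [0.4974, 0.2775, -0.0246]
orientation: [3.062, 0.703, -0.0]
contact_force: [-0.4, -0.6, -0.8]
grip_width: 0.0386
gripper_force: 0.0
```

{"name": "servo_tool", "arguments": {"commands": [[0,0,0,0,0,-1,0.55],[0,0,0,0,0,-2,0.55],[0,0,0,0,0,-3,0.55],[0,0,0,0,0,-3,0.55]]}}

```text
clock: 11.15
tcp_pos: [0.4973, 0.2777, -0.0274]
orientation: [3.062, 0.703, -0.0]
contact_force: [0.2, -0.3, -0.5]
grip_width: 0.0387
gripper_force: 0.0
```

Run:
```python
from h import *
t=r.get_obs()["tcp_pos"];print(t)
k=np.array([[.438,-.899,0],[.899,.438,0],[0,0,1]])
for n in("scene","scene","top"):
  p,W,U,V=cloud(n)
  L=((W-[t[0],t[1],0])@k.T)*1000
  m=(abs(L[...,1])<13)&(abs(L[...,0])<45)&(L[...,2]>3)&(L[...,2]<50)&(p.max(2)<140)
  for z in range(3,27,4):
    q=L[m&(L[...,2]>=z)&(L[...,2]<z+4)]
    if len(q): print(n,z,len(q),"x",np.percentile(q[:,0],[0,10,50,90,100]).round())
```

```text
[ 0.49732286  0.27769561 -0.02740256]
scene 3 8 x [-41. -37.   6.  30.  32.]
scene 7 5 x [-6. -2. 24. 26. 27.]
scene 11 5 x [-1.  1. 22. 25. 26.]
scene 15 6 x [21. 21. 28. 31. 31.]
scene 19 5 x [21. 24. 31. 33. 34.]
scene 23 6 x [27. 27. 32. 34. 34.]
scene 3 4 x [ 3.  5. 13. 32. 38.]
scene 7 5 x [ 9. 15. 24. 25. 26.]
scene 11 6 x [-4. -0.  7. 25. 27.]
scene 15 5 x [23. 24. 26. 32. 32.]
scene 19 6 x [24. 25. 30. 33. 34.]
scene 23 8 x [19. 23. 31. 35. 37.]
top 3 6 x [24. 26. 30. 34. 36.]
top 15 3 x [26. 26. 28. 31. 32.]
top 19 1 x [32. 32. 32. 32. 32.]
top 23 1 x [30. 30. 30. 30. 30.]
```

{"name": "servo_tool", "arguments": {"commands": [[0,0,0,0,0,-1,0.55],[0,0,0,0,0,-2,0.55],[0,0,0,0,0,-2,0.55]]}}

```text
clock: 11.55
tcp_pos: [0.4973, 0.2776, -0.0294]
orientation: [3.062, 0.703, -0.0]
contact_force: [-0.3, 0.1, 0.7]
grip_width: 0.0384
gripper_force: 0.0
```

{"name": "servo_tool", "arguments": {"commands": [[0,0,0,0,0,0,0.65],[0,0,0,0,0,0,0.75],[0,0,0,0,0,0,1],[0,0,0,0,0,0,1],[0,0,0,0,0,0,1]], "force": 60}}

```text
clock: 11.97
tcp_pos: [0.4974, 0.2785, -0.0288]
orientation: [-3.061, -0.704, -0.001]
contact_force: [-2.8, 1.6, 6.5]
grip_width: 0.0178
gripper_force: 59.1
```

{"name": "servo_tool", "arguments": {"commands": [[0,0,0,0,0,8,1],[0,0,0,0,0,24,1],[0,0,0,0,0,45,1],[0,0,0,0,0,70,1],[0,0,0,0,0,95,1]]}}

```text
clock: 12.38
tcp_pos: [0.4968, 0.2765, 0.0662]
orientation: [3.061, 0.702, -0.003]
contact_force: [-0.4, 0.1, -3.2]
grip_width: 0.0178
gripper_force: 59.1
```

{"name": "servo_tool", "arguments": {"commands": [[0,0,0,0,0,25,1],[0,0,0,0,0,45,1],[0,0,0,0,0,55,1],[0,0,0,0,0,55,1]]}}

```text
clock: 12.72
tcp_pos: [0.4987, 0.278, 0.123]
orientation: [-3.061, -0.702, -0.006]
contact_force: [0.7, 0.3, -3.5]
grip_width: 0.0176
gripper_force: 59.2
```

Run:
```python
from h import *
p,W,U,V=cloud("scene");q=cv2.imread("pics/s5.png")
cv2.imwrite("pics/c8.png",cv2.resize(p[60:200,250:410],None,fx=4.5,fy=4.5,interpolation=cv2.INTER_CUBIC))
```

```text
(no output)
```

View pics/c8.png

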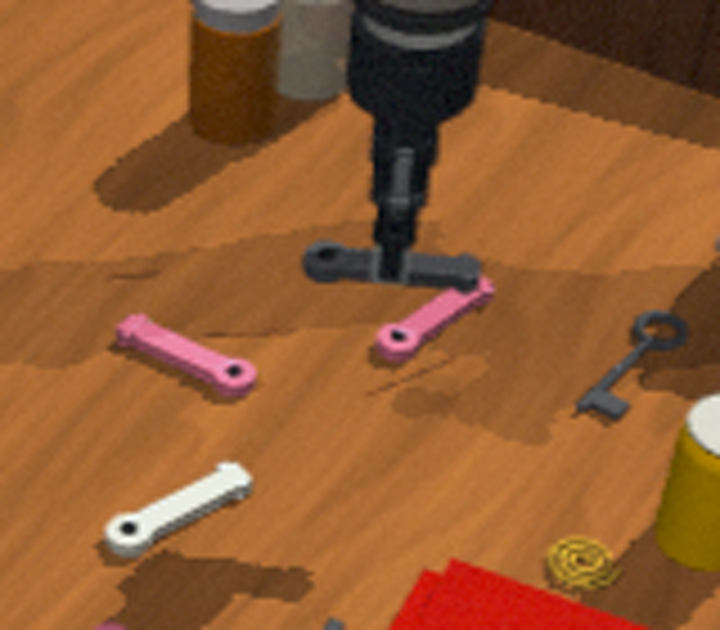

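The latch is held level at its middle, and the look-alikes are undisturbed. I'm carrying it over to the drawer.

{"name": "servo_tool", "arguments": {"commands": [[0,0,3.5,3,-30,0,1],[0,0,7,6,-60,0,1],[0,0,10.5,9,-90,0,1],[0,0,14,12,-120,0,1],[0,0,17.5,15,-150,0,1]]}}

```text
clock: 13.18
tcp_pos: [0.5109, 0.1256, 0.1187]
orientation: [-2.917, -1.166, 0.006]
contact_force: [0.2, 0.7, -2.7]
grip_width: 0.0177
gripper_force: 59.2
```

{"name": "servo_tool", "arguments": {"commands": [[0,0,3.5,3,-30,0,1],[0,0,7,6,-60,0,1],[0,0,10.5,9,-90,0,1],[0,0,14,12,-120,0,1],[0,0,17.5,15,-150,0,1]]}}

```text
clock: 13.6
tcp_pos: [0.5258, -0.024, 0.1187]
orientation: [-2.705, -1.595, 0.005]
contact_force: [0.8, 0.3, -2.8]
grip_width: 0.018
gripper_force: 59.2
```

{"name": "servo_tool", "arguments": {"commands": [[0,0,3.5,9,-30,0,1],[0,0,7,18,-60,0,1],[0,0,10.5,27,-90,0,1],[0,0,14,36,-120,0,1],[0,0,17.5,45,-150,0,1]]}}

```text
clock: 14.02
tcp_pos: [0.571, -0.1738, 0.1184]
orientation: [-2.43, -1.987, 0.004]
contact_force: [0.2, 0.5, -2.0]
grip_width: 0.0178
gripper_force: 59.2
```

{"name": "servo_tool", "arguments": {"commands": [[0,0,3.5,9,-30,0,1],[0,0,7,18,-60,0,1],[0,0,10.5,27,-90,0,1],[0,0,14,36,-115,0,1],[0,0,17.3,43,-141,0,1]]}}

```text
clock: 14.43
tcp_pos: [0.6143, -0.3145, 0.1178]
orientation: [-2.103, -2.329, 0.002]
contact_force: [0.9, 0.7, -1.7]
grip_width: 0.0179
gripper_force: 59.2
```

{"name": "servo_tool", "arguments": {"commands": [[0,0,0,0,0,-20,1],[0,0,0,0,0,-40,1],[0,0,0,0,0,-55,1],[0,0,0,0,0,-55,1],[0,0,0,0,0,-55,1]]}}

```text
clock: 14.85
tcp_pos: [0.614, -0.3122, 0.0636]
orientation: [-2.105, -2.326, 0.002]
contact_force: [0.7, 0.6, -2.2]
grip_width: 0.018
gripper_force: 59.2
```

Run:
```python
from h import *
from scipy.spatial.transform import Rotation as R
o=r.get_obs();M=R.from_rotvec(o["orientation"]).as_matrix();print(o["tcp_pos"],"yaw y",np.degrees(np.arctan2(M[1,1],M[0,1])))
P=o["tcp_pos"]-[.494,-.325,0];print("local",P@[.995,.099,0],P@[-.099,.995,0])
p,W,U,V=cloud("scene")
cv2.imwrite("pics/c9.png",cv2.resize(p[215:375,170:350],None,fx=3.5,fy=3.5,interpolation=cv2.INTER_CUBIC))
```

```text
[ 0.61395187 -0.31215901  0.06355216] yaw y 5.721951531467545
local 0.12062336684560591 0.0009015492820574054
```

View pics/c9.png

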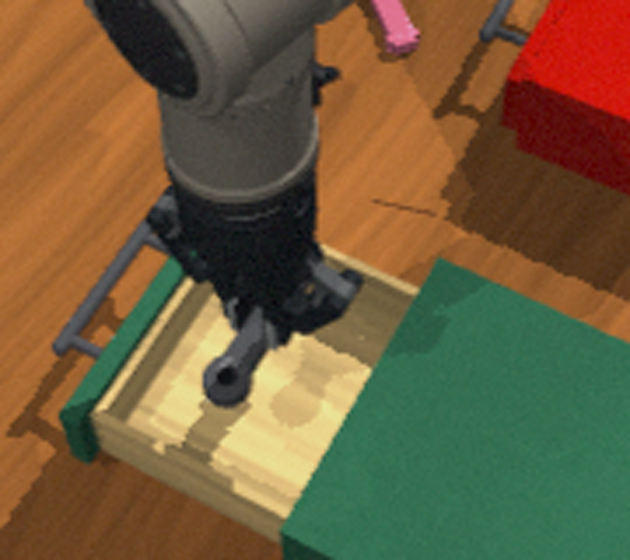

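The latch hangs over the well centre with its boss towards -y. Lowering it in.

{"name": "servo_tool", "arguments": {"commands": [[0,0,0,2,0,-15,1],[0,0,0,2,0,-30,1],[0,0,0,2,0,-45,1],[0,0,0,2,0,-55,1],[0,0,0,2,0,-60,1]]}}

```text
clock: 15.32
tcp_pos: [0.6157, -0.3126, 0.0029]
orientation: [-2.106, -2.326, 0.002]
contact_force: [-1.1, 0.1, -2.1]
grip_width: 0.0178
gripper_force: 59.3
```

{"name": "servo_tool", "arguments": {"commands": [[0,0,0,0,0,-2,1],[0,0,0,0,0,-4,1],[0,0,0,0,0,-6,1],[0,0,0,0,0,-6,1]]}}

```text
clock: 15.65
tcp_pos: [0.6177, -0.3134, -0.0]
orientation: [2.109, 2.328, 0.0]
contact_force: [0.2, 0.4, -2.4]
grip_width: 0.0179
gripper_force: 59.3
```

{"name": "servo_tool", "arguments": {"commands": [[0,0,0,0,0,-1,1],[0,0,0,0,0,-2,1],[0,0,0,0,0,-2,1]]}}

```text
clock: 15.9
tcp_pos: [0.6175, -0.3133, -0.002]
orientation: [2.109, 2.328, 0.0]
contact_force: [-0.2, -0.3, -1.8]
grip_width: 0.0177
gripper_force: 59.3
```

{"name": "servo_tool", "arguments": {"commands": [[0,0,0,0,0,-1,1],[0,0,0,0,0,-2,1],[0,0,0,0,0,-3,1],[0,0,0,0,0,-3,1]]}}

```text
clock: 16.23
tcp_pos: [0.6173, -0.3132, -0.0055]
orientation: [-2.109, -2.328, 0.0]
contact_force: [-0.4, 0.1, -2.7]
grip_width: 0.0176
gripper_force: 59.3
```

{"name": "servo_tool", "arguments": {"commands": [[0,0,0,0,0,-1,1],[0,0,0,0,0,-1,1]]}}

```text
clock: 16.4
tcp_pos: [0.6173, -0.3132, -0.0064]
orientation: [-2.109, -2.328, 0.0]
contact_force: [-0.0, -0.1, -3.1]
grip_width: 0.0179
gripper_force: 59.3
```

{"name": "servo_tool", "arguments": {"commands": [[0,0,0,0,0,-1,1],[0,0,0,0,0,-1,1]]}}

```text
clock: 16.57
tcp_pos: [0.6179, -0.3133, -0.0067]
orientation: [2.108, 2.328, 0.001]
contact_force: [-0.2, -0.1, 1.0]
grip_width: 0.0178
gripper_force: 59.6
```

Floor contact (force changed by +4 N at the expected height). I'll release gently and rise.

{"name": "servo_tool", "arguments": {"commands": [[0,0,0,0,0,0,0.75],[0,0,0,0,0,0,0.68],[0,0,0,0,0,0,0.6],[0,0,0,0,0,0,0.55],[0,0,0,0,0,0,0.55]]}}

```text
clock: 16.98
tcp_pos: [0.6175, -0.3133, -0.0071]
orientation: [2.109, 2.328, 0.0]
contact_force: [-0.4, -0.3, 0.2]
grip_width: 0.0384
gripper_force: 0.0
```

{"name": "servo_tool", "arguments": {"commands": [[0,0,0,0,0,8,0.55],[0,0,0,0,0,25,0.55],[0,0,0,0,0,50,0.55],[0,0,0,0,0,80,0.55],[0,0,0,0,0,115,0.55]]}}

```text
clock: 17.4
tcp_pos: [0.6163, -0.3128, 0.1082]
orientation: [-2.107, -2.327, 0.001]
contact_force: [0.5, -0.2, 0.2]
grip_width: 0.038
gripper_force: 0.0
```

{"name": "servo_tool", "arguments": {"commands": [[0,0,0,-15,15,20,0.55],[0,0,0,-40,45,40,0.55],[0,0,0,-60,75,40,0.55],[0,0,0,-80,105,40,0.55],[0,0,0,-90,120,40,0.55]]}}

```text
clock: 17.82
tcp_pos: [0.5254, -0.1894, 0.149]
orientation: [-2.105, -2.332, -0.0]
contact_force: [-0.3, -0.1, 0.2]
grip_width: 0.0387
gripper_force: 0.0
```

Run:
```python
from h import *
o=r.get_obs();print(o["clock"],o["tcp_pos"],o["contact_force"])
p,W,U,V=cloud("scene")
L=np.stack([(W-[.494,-.325,0])@k for k in([.995,.099,0],[-.099,.995,0],[0,0,1])],-1)*1000
m=(abs(L[...,0]-123)<60)&(abs(L[...,1])<75)&(L[...,2]<60)&(p.max(2)<100)&(p.max(2)-p.min(2).astype(int)<35)&(L[...,2]>15)
q=L[m];print("latch",len(q),np.percentile(q,[3,50,97],axis=0).round())
m=(abs(L[...,0])<12)&(abs(L[...,1])<60)&(L[...,2]>42)&(L[...,2]<57);print("bar",np.percentile(L[m],[2,50,98],axis=0).round())
cv2.imwrite("pics/s9.png",p)
```

```text
17.8167 [ 0.52544045 -0.18935614  0.14899152] [-0.34465183 -0.05582843  0.24376385]
latch 404 [[115. -52.  27.]
 [126.  -4.  33.]
 [137.  50.  36.]]
bar [[ -5. -51.  45.]
 [  2.  -1.  50.]
 [ 10.  52.  54.]]
```

View pics/s9.png

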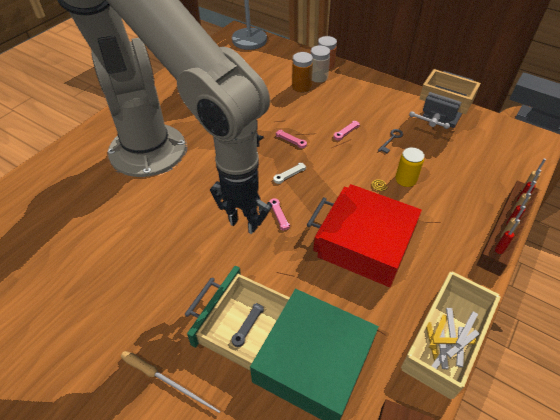

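The latch lies flat in the well at (248,325), the drawer is fully out, the red drawer is shut, and everything else is in place. Handing in.

```bash
python3 -c "
from bench import r
print(r.hand_in())"
```

```text
the job is handed in; nothing more can be done
None
```

The job is handed in: the green drawer is pulled out to its stop with the iron latch bar laid flat on its floor, the red drawer is shut, and the other things on the bench look undisturbed in the last picture (about 18 s of the 58 s used).

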